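# Lay a shaft in V-blocks and set a spring centre punch on its mark

## Task

Lift the marked steel bar out of its wooden cradle, lay it centred in the pair of steel V-blocks with its blue marked patch on top, and let go of it. Then take the red-capped spring centre punch from the wooden tool stand, hold it upright with its point on the scribed cross inside the white ring on the bar, and press gently until its spring is about half taken up, never so far that the point goes right in and the punch fires. Finish while still holding the punch pressed there like that, and leave the other tools where they are.

Things in the scene. Friction and masses are not known exactly. Their poses are not given: they have to be found in the camera images.
- bar: bright steel bar, 24 mm diameter, 160 mm long, about 0.55 kg; origin at its middle on its axis, y along the bar, z towards the side with the mark (up at the start). It starts lying in the wooden cradle's notches, its axis 52 mm above the bench and 44 mm above the cradle's floor board; between the cradle's end boards its middle 90 mm is free on both sides
- mark (a point): scribed cross on the bar's surface, inside a white ring of 10 mm diameter on a blue painted band 30 mm wide; the point lies on the surface, 50 mm from the bar's middle along the bar's y, 12 mm off its axis; its axes are the bar's
- vblocks: fixed pair of steel V-blocks, each 50 mm wide, 28 long, centred 50 mm either side of the middle of a plate 72 x 156 x 10 mm; 72 mm clear gap between them. Origin: middle of the plate's underside, on the bench; y along the V's axis, z up. 90 degree V's, 14 mm deep, tops 52 mm above the bench; the seated bar's axis is 55 mm above the bench, over the y axis. The bar may lie either way round
- cradle: fixed wooden cradle, 70 x 130 mm, 49 mm high: two notched end boards 16 mm thick, 54 mm either side of the middle, on an 8 mm floor board; origin at the middle of its underside, y along the bar lying in it
- stand: fixed wooden tool stand, 150 x 54 x 75 mm, with three upright holes of 18 mm diameter, 65 mm deep, at -45, 0 and +45 mm along its x; origin at the middle of its underside. The tools stand in the holes in any order, on the holes' floor 10 mm above the bench
- punch: spring centre punch standing point down in the stand, 135 mm long, 0.13 kg: brass fluted cylinder of 16 mm diameter from 30 to 116 mm above the point, a red cap of 15.6 mm diameter above it (119 to 135 mm), a steel nose below; origin at the point as it stands out at rest, z along its axis towards the cap
- punch_tip (a point): the end of the punch's sliding point; moves into the body as the spring is pressed
- punch_point (a joint): how far the punch's sliding point is pressed in, 0 at rest, 0.014 m fully in, where it fires. Spring: 2.8 N at rest, 0.7 N more per mm (7.7 N half way, 12.6 N fully in)
- pin_punch: bystander: dark steel pin punch without a coloured cap, 120 mm long, 16 mm thick, standing in the stand; origin at its foot, z up
- drift: bystander: plain copper-coloured drift, 114 mm long, 16 mm thick, standing in the stand; origin at its foot, z up
- oil_can: bystander: red oil can with a long spout, 173 mm high, at the back; origin at its underside

How it is judged:
By the outcome, as a careful person would: the job done as asked, in the order asked, and still so for the second after the job is handed in, while the arm keeps its last pose, push and grip.
It also fails if it takes over 61 s, if anything falls off the work surface, if the arm or the gripper's body presses on something with over 40 N, if the wrist force passes 120 N, or if a joint passes its speed limit or range.

## Robot

A 6-joint arm with a two-finger parallel gripper is mounted at the origin on the work surface; the furniture and walls round the work are solid. World frame = base frame: x ahead of the robot, y to its left, z up, the work surface at z = 0. Lengths are in m, angles in degrees, forces in N, time in s.
With the tool pointing down it reaches from about 0.35 to 0.875 m from the base axis. Payload 4.2 kg.
Tool frame: the origin (TCP) lies between the finger pads; the fingertips stand 8 mm ahead of it and the grasp point (between the pads) lies 11 mm behind it; z points along the fingers, y is the line along which they close (so a half turn about z gives the same grasp; the last joint's range is limited). The gripper opens to 87 mm and grips with 3 to 60 N. Pads are 19 mm wide; open, the fingers measure 117 mm over their backs; the gripper's body (75 mm by 190 mm) begins 51 mm behind the grasp point.
Start: joints at [88.442, 22.042, 0.453, 0, -68.411, -14.817], TCP at [0.176, 0.6, 0.231] pointing down, gripper open.
Joint ranges: [-179.83, 179.83], [-69.29, 118.12], [-61.27, 80.66], [-181.25, 117.63], [-171.15, -9.14], [-177.46, 177.46]. Speed limits (degrees/s): [159.86, 159.86, 180, 180, 180, 180].

## Interface

Orientations are given as a 3x3 rotation matrix whose columns are the frame's x, y, z axes.
In Python, from station import sense, capture, camera_model, finish_job, find_in gives the robot as it stands. The module is installed in compiled form; this text tells all that it offers.
- The arm moves only by the tool arm_command, never from a script. Its argument "motion" is a list of rows, each a list of 7 numbers: the finger opening in mm, from 0 to 87, then the shift along the tool's x, y, z in mm, then the turn, a rotation vector about the tool's x, y, z in rad. In form: [[jaw, dx, dy, dz, rx, ry, rz], ...]. A call has 1 to 8 rows; each row shifts and turns the commanded pose from where the row before left it, along the tool's axes as they then stand; what a row does not reach is not made up. A row lasts 1/10 s, in which the tool goes at most 50 mm and 8.59 degrees, less where a joint would pass 70% of its speed; a pose out of reach is approached as far as the arm can. A call with a gripper value outside its range is refused whole. The fingers move at their own pace and stop on an object; the grip force is fixed at half the most. Time passes only in rows, so rows that do not move let the fingers close. It gives the time, the measured TCP pose, the force, the opening and the grip force at its end, in the units of the state.
- sense(): the state, without advancing time (a new reading comes with each control period).
- capture(name): name is "scene" or "top" or "wrist"; returns the picture (480x640x3 uint8, red, green, blue); there is no depth.
- camera_model(name): a dict with "fx", "fy", "cx", "cy" (pixels), "R" (3x3) and "t" (3): a world point X has camera coordinates R X + t. Camera axes: x right, y down, z forward; pixel columns grow to the right and rows downward; lengths in m; the calibration is good to about 2 mm. A picture is of the moment at which its call begins: read the wrist's pose just before it. camera_model takes no time and is no camera call; for the wrist camera it gives the pose at the moment of the call.
- finish_job(): hands the job in; it is judged then, once.
Trained networks look in the newest picture that a camera, given by its name, has taken for a name from the list of things; names that differ only in an ending like _2 or _b are one class to them, and where a whole thing is asked for, a point or a joint stands for the part that bears it (a point fixed in the world has none). Each returns a list of dicts, best first, with "p" (0 to 1); they miss things now and then, are a little off and sometimes report something else, mostly with a low value. They report only what shows in the picture. A call takes as long as a camera call.
- find_in(target, camera): "location" ([row, column] in pixels, amid what is visible of it).
The state is a dict: "time_s": time; "joints": joint angles; "joint_velocities": joint speeds; "effort": joint torques, N m; "tcp_pos": TCP position; "ee_rot": TCP orientation; "wrist_force": force on the tool from outside, world axes, zero at the start; "moment": the same for the moment, N m; "gripper_width": opening from 0.0 (shut) to 1.0 (fully open); "gripper_force": force on a finger pad.
Only numpy, scipy, OpenCV 4.12 (cv2) and the standard library are available. Lean on these libraries where they do the work, as an engineer would, in place of code of your own. Each camera call takes 0.05 s, during which the arm holds its last target. There are 200 camera calls.

## Working session

There is one attempt and no reset: what is moved stays moved. The work goes in short steps, Python scripts to look and compute and a tool call to move; the robot and the scene stay as the last step left them, time stands still between calls to the robot, and variables do not carry over. Pictures are saved under pics/ and viewed, at most 10 in all, crops included, and the job is handed in when it is done.

Besides the shell and the picture viewer there is one more tool, called after "Call:" as name(argument=value, ...) on one line, values as JSON. arm_command: Moves the arm, as the interface text tells. Its arguments: {"type":"object","properties":{"motion":{"type":"array"}},"required":["motion"]}

```bash
mkdir -p pics && cat > h.py <<'E'
import numpy as np, cv2
from station import sense, capture, camera_model, finish_job, find_in
def ray(m,rc):
    d=np.array([(rc[1]-m["cx"])/m["fx"],(rc[0]-m["cy"])/m["fy"],1.])
    R=np.array(m["R"]);t=np.array(m["t"])
    return -R.T@t, R.T@d
def onz(m,rc,z):
    c,d=ray(m,rc); return c+d*(z-c[2])/d[2]
def tri(obs):
    A=np.zeros((3,3));b=np.zeros(3)
    for m,rc in obs:
        c,d=ray(m,rc);d=d/np.linalg.norm(d);P=np.eye(3)-np.outer(d,d);A+=P;b+=P@c
    return np.linalg.solve(A,b)
def proj(m,X):
    p=np.array(m["R"])@np.array(X)+np.array(m["t"]); return [m["fy"]*p[1]/p[2]+m["cy"],m["fx"]*p[0]/p[2]+m["cx"]]
def save(n,im): cv2.imwrite("pics/"+n+".png",im[:,:,::-1])
E
python3 - <<'E'
from h import *
np.set_printoptions(precision=3,suppress=True)
M={}
for c in("scene","top"):
    save(c+"0",capture(c));M[c]=camera_model(c)
    print(c,ray(M[c],[240,320]))
F={}
for n in["bar","mark","vblocks","cradle","stand","punch","pin_punch","drift","oil_can"]:
    r={c:find_in(n,c)[:2] for c in M}
    print(n,{c:[(np.round(q["location"]),round(q["p"],2)) for q in r[c]] for c in r})
    if all(r.values()): print("   ",tri([(M[c],r[c][0]["location"]) for c in M]))
s=sense();print(s["time_s"],s["tcp_pos"],np.array(s["ee_rot"]),s["gripper_width"])
E
```

```text
scene (array([-0.007, -0.576,  0.734]), array([ 0.532,  0.482, -0.696]))
top (array([ 0.332, -0.136,  0.897]), array([ 0.2  , -0.007, -0.98 ]))
bar {'scene': [(array([270., 324.]), 0.74)], 'top': [(array([260., 327.]), 0.93), (array([270., 426.]), 0.44)]}
    [ 0.465 -0.157  0.051]
mark {'scene': [(array([273., 320.]), 0.72)], 'top': [(array([258., 329.]), 0.68)]}
    [ 0.464 -0.156  0.046]
vblocks {'scene': [], 'top': [(array([258., 229.]), 0.95)]}
cradle {'scene': [(array([287., 331.]), 0.72)], 'top': [(array([261., 334.]), 0.73)]}
    [ 0.47  -0.17   0.014]
stand {'scene': [(array([350., 394.]), 0.95)], 'top': [(array([276., 415.]), 0.6)]}
    [ 0.441 -0.33   0.019]
punch {'scene': [(array([297., 421.]), 0.64), (array([288., 333.]), 0.52)], 'top': [(array([243., 428.]), 0.52)]}
    [ 0.487 -0.334  0.109]
pin_punch {'scene': [(array([333., 380.]), 0.7), (array([270., 421.]), 0.49)], 'top': [(array([294., 426.]), 0.55)]}
    [ 0.398 -0.329  0.103]
drift {'scene': [(array([319., 402.]), 0.75)], 'top': []}
oil_can {'scene': [(array([271., 422.]), 0.86)], 'top': [(array([202., 385.]), 0.95)]}
    [ 0.586 -0.273  0.039]
1.0 [0.176 0.6   0.231] [[ 0.959 -0.282  0.   ]
 [-0.282 -0.959  0.   ]
 [-0.    -0.    -1.   ]] 1.0017174040683448
```

```bash
python3 - <<'E'
import cv2
t=cv2.imread("pics/top0.png")[170:340,160:480];cv2.imwrite("pics/top0c.png",cv2.resize(t,(800,425),interpolation=cv2.INTER_CUBIC))
t=cv2.imread("pics/scene0.png")[170:410,200:520];cv2.imwrite("pics/scene0c.png",cv2.resize(t,(800,600),interpolation=cv2.INTER_CUBIC))
E
```

```text
(no output)
```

View pics/top0c.png

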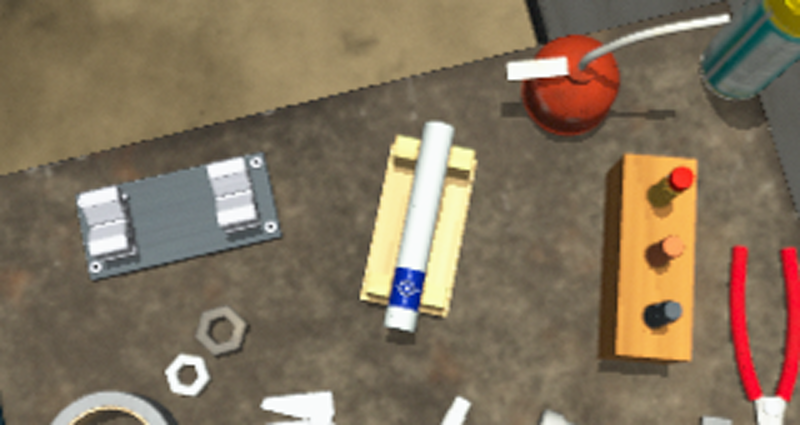

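View pics/scene0c.png

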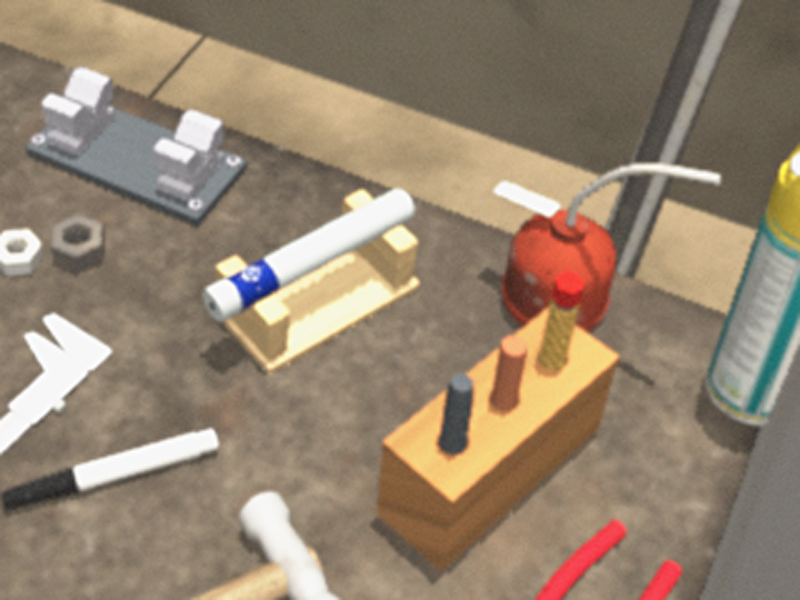

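The top view shows the bar with its blue band at the near end (mark at about row 285, col 323), the V-blocks at left (rows 259/247, cols 202/253), and the red-capped punch at the far end of the stand (row 241, col 433). The scene view agrees: mark at (280,301), cap at (285,427).

```bash
python3 - <<'E'
from h import *
np.set_printoptions(precision=3,suppress=True)
T=camera_model("top");S=camera_model("scene")
t=lambda x,y:[170+y/2.5,160+x/2.5]
s=lambda x,y:[170+y/2.5,200+x/2.5]
P=dict(mark=((407,288),(253,275)),near=((401,320),(214,298)),far=((437,128),(405,200)),cap=((682,176),(568,283)),
 drifttop=((674,245),(512,345)),pintop=((672,310),(460,385)),
 scrFL=((95,267),(38,139)),scrFR=((271,227),(195,204)),scrBR=((256,162),(234,160)),
 )
for n,(a,b) in P.items():
    X=tri([(T,t(*a)),(S,s(*b))]);print(n,X,np.array(proj(T,X))-t(*a))
for n,a,z in[("L",(105,220),.045),("R",(232,192),.045),("near",(401,322),.05),("far",(437,126),.05),("cap",(682,176),.145)]: print(n,onz(T,t(*a),z))
E
```

```text
mark [ 0.417 -0.15   0.059] [-0.477  0.4  ]
near [ 0.391 -0.144  0.054] [ 0.75  -0.606]
far [ 0.543 -0.172  0.052] [-0.927  0.825]
cap [ 0.488 -0.336  0.14 ] [ 0.127 -0.123]
drifttop [ 0.442 -0.333  0.122] [ 0.249 -0.234]
pintop [ 0.397 -0.33   0.125] [-0.018  0.017]
scrFL [0.434 0.099 0.01 ] [-0.256  0.219]
scrFR [ 0.468 -0.04   0.011] [-0.149  0.125]
scrBR [ 0.522 -0.026  0.01 ] [-0.337  0.288]
L [0.466 0.085 0.045]
R [ 0.489 -0.012  0.045]
near [ 0.391 -0.145  0.05 ]
far [ 0.544 -0.171  0.05 ]
cap [ 0.487 -0.335  0.145]
```

Call:
arm_command(motion=[[87, 36, 26, 0, 0, 0, 0], [87, 36, 26, 0, 0, 0, 0], [87, 36, 26, 0, 0, 0, 0], [87, 36, 26, 0, 0, 0, 0], [87, 36, 26, 0, 0, 0, 0], [87, 36, 26, 0, 0, 0, 0], [87, 36, 26, 0, 0, 0, 0], [87, 36, 26, 0, 0, 0, 0]])

```text
time_s: 1.8
tcp_pos: [0.3947, 0.3174, 0.231]
ee_rot: [[0.96, -0.282, 0.001], [-0.282, -0.96, 0.001], [0.0, -0.001, -1.0]]
wrist_force: [0.3, 0.7, -0.4]
gripper_width: 0.999
gripper_force: 0.0
```

Call:
arm_command(motion=[[87, 36, 26, 0, 0, 0, 0], [87, 36, 26, 0, 0, 0, 0], [87, 15, 43, 0, 0, 0, 0], [87, 15, 43, 0, 0, 0, 0], [87, 15, 43, 0, 0, 0, 0], [87, 15, 43, 0, 0, 0, 0], [87, 15, 43, 0, 0, 0, 0], [87, 15, 43, 0, 0, 0, 0]])

```text
time_s: 2.6
tcp_pos: [0.4617, -0.026, 0.231]
ee_rot: [[0.96, -0.281, 0.001], [-0.281, -0.96, 0.0], [0.001, -0.001, -1.0]]
wrist_force: [1.0, 0.6, 0.4]
gripper_width: 1.002
gripper_force: 0.0
```

Call:
arm_command(motion=[[87, 15, 43, 0, 0, 0, 0], [87, 15, 43, 0, 0, 0, 0], [87, 12, 42, 0, 0, 0, 0], [87, 0, 0, 0, 0, 0, -0.105], [87, 0, 0, 0, 0, 0, 0], [87, 0, 0, 0, 0, 0, 0]])

```text
time_s: 3.2
tcp_pos: [0.466, -0.1587, 0.2306]
ee_rot: [[0.983, -0.182, 0.0], [-0.182, -0.983, 0.0], [0.0, -0.0, -1.0]]
wrist_force: [0.1, 0.3, -0.5]
gripper_width: 1.001
gripper_force: 0.0
```

```bash
python3 - <<'E'
from h import *
np.set_printoptions(precision=3,suppress=True)
m=camera_model("wrist");print(ray(m,[240,320]))
im=capture("wrist");save("w1",im)
print([(n,[(np.round(q["location"]),round(q["p"],2)) for q in find_in(n,"wrist")[:2]]) for n in("bar","mark")])
print(proj(m,[.466,-.1585,.064]),proj(m,[.417,-.15,.064]))
E
```

```text
(array([ 0.541, -0.172,  0.383]), array([-0.264,  0.041, -0.964]))
[('bar', [(array([220., 316.]), 0.95)]), ('mark', [(array([218., 318.]), 0.86)])]
[np.float64(227.05276288550522), np.float64(317.14451864377423)] [np.float64(276.50212480443184), np.float64(317.74070667695855)]
```

View pics/w1.png

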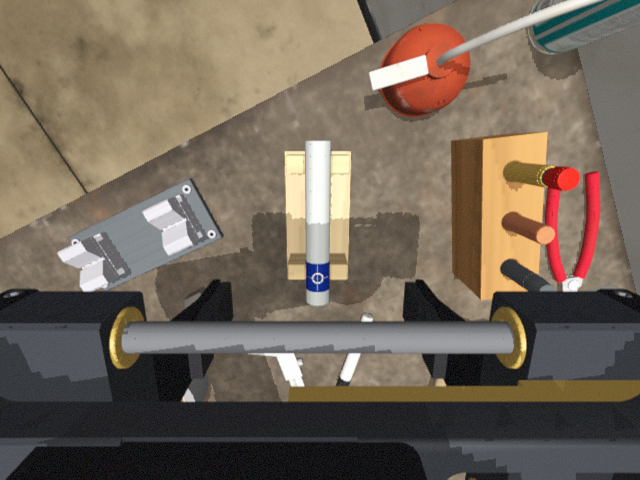

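The wrist view shows the bar aligned with the tool (columns 317–318 at both ends) and the mark at (278,318), about 1 px from prediction. I'll go down and grasp.

Call:
arm_command(motion=[[87, -1, 0, 45, 0, 0, 0], [87, 0, 0, 45, 0, 0, 0], [87, 0, 0, 45, 0, 0, 0], [87, 0, 0, 30, 0, 0, 0], [87, 0, 0, 15, 0, 0, 0], [87, 0, 0, 10, 0, 0, 0], [87, 0, 0, 0, 0, 0, 0]])

```text
time_s: 4.05
tcp_pos: [0.4647, -0.1581, 0.0397]
ee_rot: [[0.984, -0.179, -0.002], [-0.179, -0.984, 0.0], [-0.002, 0.0, -1.0]]
wrist_force: [0.4, 0.2, -0.1]
gripper_width: 1.003
gripper_force: 0.0
```

Call:
arm_command(motion=[[15, 0, 0, 0, 0, 0, 0], [15, 0, 0, 0, 0, 0, 0], [15, 0, 0, 0, 0, 0, 0], [15, 0, 0, 0, 0, 0, 0], [15, 0, 0, 0, 0, 0, 0], [15, 0, 0, 0, 0, 0, 0], [15, 0, 0, 0, 0, 0, 0], [15, 0, 0, 0, 0, 0, 0]])

```text
time_s: 4.85
tcp_pos: [0.4651, -0.1587, 0.0405]
ee_rot: [[0.984, -0.18, -0.0], [-0.18, -0.984, 0.0], [-0.0, 0.0, -1.0]]
wrist_force: [0.7, 0.2, -0.2]
gripper_width: 0.355
gripper_force: 0.0
```

Call:
arm_command(motion=[[10, 0, 0, 0, 0, 0, 0], [10, 0, 0, 0, 0, 0, 0], [10, 0, 0, 0, 0, 0, 0], [10, 0, 0, 0, 0, 0, 0]])

```text
time_s: 5.25
tcp_pos: [0.4652, -0.1585, 0.0405]
ee_rot: [[0.984, -0.18, 0.0], [-0.18, -0.984, 0.0], [0.0, -0.0, -1.0]]
wrist_force: [-0.3, 2.0, 0.9]
gripper_width: 0.263
gripper_force: 30.0
```

Call:
arm_command(motion=[[10, 0, 0, -10, 0, 0, 0], [10, 0, 0, -20, 0, 0, 0], [10, 0, 0, -30, 0, 0, 0], [10, 0, 0, -20, 0, 0, 0], [10, 0, 0, -10, 0, 0, 0], [10, 0, 0, 0, 0, 0, 0]])

```text
time_s: 5.85
tcp_pos: [0.4653, -0.1587, 0.1315]
ee_rot: [[0.984, -0.18, 0.002], [-0.18, -0.984, 0.0], [0.002, -0.001, -1.0]]
wrist_force: [-0.0, 0.2, -5.5]
gripper_width: 0.264
gripper_force: 30.0
```

Call:
arm_command(motion=[[10, -2, -20, 0, 0, 0, 0], [10, -4, -39, 0, 0, 0, 0], [10, -5, -39, 0, 0, 0, 0], [10, -5, -39, 0, 0, 0, 0], [10, -5, -39, 0, 0, 0, 0], [10, -2, -18, 0, 0, 0, 0.054], [10, 0, 0, 0, 0, 0, 0.11], [10, 0, 0, 0, 0, 0, 0.11]])

```text
time_s: 6.65
tcp_pos: [0.4759, 0.0368, 0.1287]
ee_rot: [[0.897, -0.442, -0.004], [-0.442, -0.897, -0.001], [-0.003, 0.003, -1.0]]
wrist_force: [0.0, 0.4, -4.9]
gripper_width: 0.267
gripper_force: 30.0
```

Call:
arm_command(motion=[[10, 0, 0, 0, 0, 0, 0.11], [10, 0, 0, 0, 0, 0, 0.11], [10, 0, 0, 0, 0, 0, 0.11], [10, 0, 0, 0, 0, 0, 0.11], [10, 0, 0, 0, 0, 0, 0.11], [10, 0, 0, 0, 0, 0, 0.11], [10, 0, 0, 0, 0, 0, 0.11], [10, 0, 0, 0, 0, 0, 0.11]])

```text
time_s: 7.45
tcp_pos: [0.4758, 0.0358, 0.1286]
ee_rot: [[0.229, -0.973, -0.004], [-0.973, -0.229, -0.001], [0.0, 0.004, -1.0]]
wrist_force: [0.2, -0.4, -5.3]
gripper_width: 0.267
gripper_force: 30.0
```

Call:
arm_command(motion=[[10, 0, 0, 0, 0, 0, 0], [10, 0, 0, 0, 0, 0, 0], [10, 0, 0, 0, 0, 0, 0]])

```text
time_s: 7.75
tcp_pos: [0.4769, 0.0361, 0.1299]
ee_rot: [[0.235, -0.972, -0.001], [-0.972, -0.235, -0.0], [0.0, 0.002, -1.0]]
wrist_force: [0.1, 0.8, -5.5]
gripper_width: 0.27
gripper_force: 30.0
```

```bash
python3 - <<'E'
from h import *
np.set_printoptions(precision=4,suppress=True)
m=camera_model("wrist");s=sense();print(s["tcp_pos"],s["joints"],s["ee_rot"])
im=capture("wrist");t=capture("top")
a=cv2.resize(t[200:300,170:290],(480,400),interpolation=cv2.INTER_CUBIC)
save("w2",im[40:380,60:580]);save("t2",a)
o=np.zeros((600,800,3),np.uint8);o[:340,:520]=im[40:380,60:580];b=cv2.resize(t[205:290,180:290],(330,255),interpolation=cv2.INTER_CUBIC);o[345:,:330]=b;save("c2",o)
for X in([.478,.0365,.01],[.434,.099,.01],[.468,-.04,.01],[.522,-.026,.01],[.488,.113,.01]):print(np.array(proj(m,X)))
print([(n,[(np.round(q["location"]),round(q["p"],2)) for q in find_in(n,"wrist")[:2]]) for n in("bar","mark","vblocks")])
E
```

```text
[0.4769 0.0361 0.1299] [ 23.8428  13.9543 -27.7198  -0.012  -48.4142 -10.2344] [[ 0.2351 -0.972  -0.0015]
 [-0.972  -0.2351 -0.0005]
 [ 0.0001  0.0015 -1.    ]]
[240.8076 315.3314]
[319.6555 347.8404]
[148.8266 351.8649]
[150.1136 277.9383]
[320.6746 283.6095]
[('bar', [(array([235., 317.]), 0.92)]), ('mark', [(array([236., 320.]), 0.79)]), ('vblocks', [(array([209., 290.]), 0.69), (array([ 22., 430.]), 0.24)])]
```

View pics/c2.png

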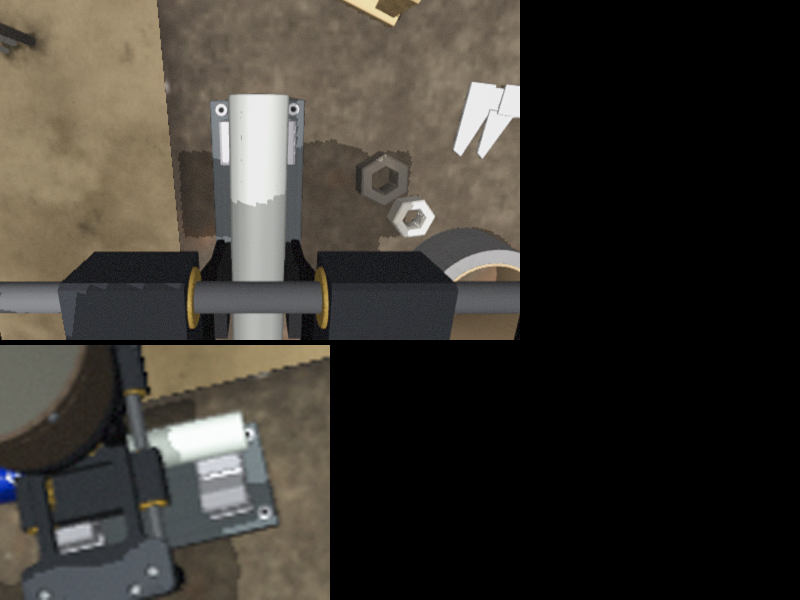

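```bash
python3 - <<'E'
from h import *
np.set_printoptions(precision=2,suppress=True)
m=camera_model("wrist");s=sense();p=np.array(s["tcp_pos"]);R=np.array(s["ee_rot"])
P=lambda a,b,z:np.array(proj(m,np.r_[(p+R[:,0]*a+R[:,1]*b)[:2],z]))
for a in(.02,.07):print(a,P(a,0,.01),P(a,0.01,.01))
for a in(.075,.08,.085):print(a,P(a,0,.153),P(a,0,.141))
print(P(.02,0,.153))
im=cv2.imread("pics/w1.png")
m2=camera_model("top")
E
python3 - <<'E'
import cv2,numpy as np
im=cv2.imread("pics/w2.png").astype(int)
for r in(100,110,120,170,190,205,225):
    g=im[r].sum(1); print(r,[int(x) for x in g[200:316:2]])
E
```

```text
0.02 [216.26 316.93] [216.25 329.47]
0.07 [151.38 316.87] [151.37 330.07]
0.075 [146.06 316.3 ] [145.82 316.39]
0.08 [131.45 316.28] [132.44 316.37]
0.085 [116.5  316.26] [118.79 316.35]
[287.79 316.49]
100 [299, 315, 321, 310, 306, 268, 296, 299, 273, 311, 305, 312, 312, 283, 311, 483, 528, 561, 582, 615, 640, 645, 663, 686, 699, 710, 709, 710, 703, 708, 705, 707, 705, 707, 702, 697, 686, 675, 659, 642, 620, 596, 572, 537, 384, 230, 235, 229, 224, 311, 309, 324, 262, 291, 297, 301, 294, 318]
110 [293, 286, 289, 291, 307, 300, 393, 432, 716, 534, 167, 187, 646, 702, 343, 469, 536, 559, 584, 618, 640, 649, 667, 684, 700, 703, 705, 712, 709, 710, 704, 707, 707, 707, 702, 695, 688, 674, 658, 639, 616, 590, 569, 522, 395, 477, 121, 138, 509, 653, 388, 393, 266, 330, 324, 307, 297, 300]
120 [266, 266, 261, 284, 300, 238, 408, 411, 401, 402, 397, 381, 353, 329, 296, 459, 534, 553, 581, 611, 634, 648, 668, 685, 701, 709, 705, 707, 706, 707, 704, 706, 707, 701, 703, 693, 685, 677, 658, 635, 619, 588, 560, 498, 349, 359, 300, 287, 273, 389, 392, 386, 245, 295, 298, 309, 312, 305]
170 [181, 19
[... 467 characters left out ...]
 676, 664, 641, 615, 585, 559, 504, 316, 254, 272, 242, 258, 266, 267, 254, 174, 215, 221, 213, 181, 188, 188]
205 [194, 192, 162, 177, 164, 179, 179, 159, 248, 258, 261, 251, 245, 248, 259, 285, 376, 409, 424, 448, 473, 480, 497, 514, 543, 623, 643, 711, 575, 560, 551, 544, 529, 543, 529, 527, 521, 513, 502, 483, 469, 444, 388, 285, 261, 264, 254, 254, 260, 265, 260, 219, 226, 229, 230, 222, 215, 208]
225 [185, 186, 190, 200, 181, 197, 196, 195, 222, 248, 245, 238, 249, 249, 266, 265, 367, 415, 428, 448, 477, 485, 501, 509, 533, 542, 551, 561, 560, 560, 543, 536, 534, 534, 526, 525, 520, 508, 498, 479, 453, 435, 375, 260, 257, 271, 259, 265, 266, 265, 227, 204, 210, 220, 218, 210, 209, 212]
```

The wrist view shows the bar over the plate: far bar end at row 135, col 319, and the screws at row 149, cols 281/353. It is aligned to about 1 mm, so I'll make small corrections and go down.

Call:
arm_command(motion=[[10, 1, -0.3, 20, 0, 0, -0.01], [10, 0, 0, 25, 0, 0, 0], [10, 0, 0, 18, 0, 0, 0], [10, 0, 0, 10, 0, 0, 0], [10, 0, 0, 5, 0, 0, 0], [10, 0, 0, 3, 0, 0, 0], [10, 0, 0, 2, 0, 0, 0], [10, 0, 0, 0, 0, 0, 0]])

```text
time_s: 8.8
tcp_pos: [0.4783, 0.0355, 0.048]
ee_rot: [[0.244, -0.97, 0.001], [-0.97, -0.244, 0.0], [-0.0, -0.001, -1.0]]
wrist_force: [-0.0, -0.2, -4.6]
gripper_width: 0.264
gripper_force: 30.0
```

Call:
arm_command(motion=[[10, 0, 0, 1, 0, 0, 0], [10, 0, 0, 1, 0, 0, 0], [10, 0, 0, 0, 0, 0, 0]])

```text
time_s: 9.1
tcp_pos: [0.4779, 0.0354, 0.0457]
ee_rot: [[0.244, -0.97, 0.0], [-0.97, -0.244, 0.0], [-0.0, -0.0, -1.0]]
wrist_force: [0.5, 0.4, -5.4]
gripper_width: 0.267
gripper_force: 30.0
```

Call:
arm_command(motion=[[10, 0, 0, 1, 0, 0, 0], [10, 0, 0, 0, 0, 0, 0], [10, 0, 0, 0, 0, 0, 0]])

```text
time_s: 9.4
tcp_pos: [0.478, 0.0354, 0.0447]
ee_rot: [[0.244, -0.97, 0.0], [-0.97, -0.244, 0.0], [0.0, -0.0, -1.0]]
wrist_force: [-1.5, -0.5, -3.0]
gripper_width: 0.262
gripper_force: 30.0
```

Call:
arm_command(motion=[[10, 0, 0, 1, 0, 0, 0], [10, 0, 0, 0, 0, 0, 0], [10, 0, 0, 0, 0, 0, 0]])

```text
time_s: 9.7
tcp_pos: [0.478, 0.0354, 0.0446]
ee_rot: [[0.244, -0.97, 0.0], [-0.97, -0.244, -0.0], [0.0, -0.0, -1.0]]
wrist_force: [-2.2, 1.2, 4.8]
gripper_width: 0.263
gripper_force: 30.0
```

Call:
arm_command(motion=[[30, 0, 0, 0, 0, 0, 0], [40, 0, 0, 0, 0, 0, 0], [60, 0, 0, 0, 0, 0, 0], [87, 0, 0, 0, 0, 0, 0], [87, 0, 0, 0, 0, 0, 0], [87, 0, 0, -10, 0, 0, 0], [87, 0, 0, -30, 0, 0, 0], [87, 0, 0, -50, 0, 0, 0]])

```text
time_s: 10.5
tcp_pos: [0.4759, 0.0346, 0.1327]
ee_rot: [[0.243, -0.97, -0.007], [-0.97, -0.243, -0.003], [0.001, 0.007, -1.0]]
wrist_force: [1.3, -0.3, -0.8]
gripper_width: 0.893
gripper_force: 0.0
```

Call:
arm_command(motion=[[87, 0, 0, -50, 0, 0, 0], [87, 0, 0, -40, 0, 0, 0], [87, -48, 0, 0, 0, 0, 0], [87, -30, 0, 0, 0, 0, 0], [87, 0, 0, 0, 0, 0, 0], [87, 0, 0, 0, 0, 0, 0]])

```text
time_s: 11.1
tcp_pos: [0.4587, 0.1113, 0.2242]
ee_rot: [[0.245, -0.97, 0.001], [-0.97, -0.245, 0.0], [-0.0, -0.001, -1.0]]
wrist_force: [0.3, -0.3, 0.0]
gripper_width: 0.998
gripper_force: 0.0
```

```bash
python3 - <<'E'
from h import *
np.set_printoptions(precision=4,suppress=True)
m=camera_model("wrist");s=sense();print(s["tcp_pos"],s["ee_rot"])
im=capture("wrist");save("w3",im);save("s3",capture("scene"))
print([(n,[(np.round(q["location"]),round(q["p"],2)) for q in find_in(n,"wrist")[:2]]) for n in("bar","mark")])
for X in([.478,.0365,.067],[.466,.085,.067],[.434,.099,.01],[.468,-.04,.01],[.522,-.026,.01],[.488,.113,.01]):print(np.array(proj(m,X)))
E
```

```text
[0.4587 0.1113 0.2242] [[ 0.245  -0.9695  0.0006]
 [-0.9695 -0.245   0.0002]
 [-0.0001 -0.0007 -1.    ]]
[('bar', [(array([130., 321.]), 0.97)]), ('mark', [(array([132., 319.]), 0.73)])]
[141.5251 316.584 ]
[199.8839 316.3713]
[211.5015 342.4635]
[ 63.2803 346.5309]
[ 63.7182 287.9657]
[211.839  290.1573]
```

View pics/w3.png

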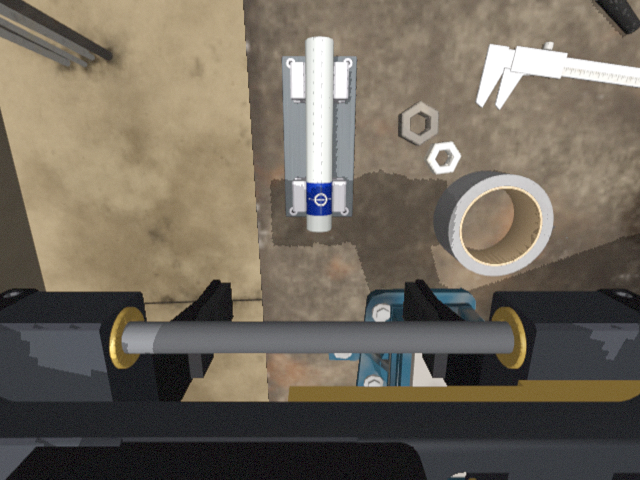

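The bar now lies in both V-blocks with the blue band up and the mark at (200,320), on the bar's midline. Before moving to the punch I'll check what stands near it.

```bash
python3 - <<'E'
from h import *
np.set_printoptions(precision=3,suppress=True)
T=camera_model("top");S=camera_model("scene");m=camera_model("wrist")
t=lambda x,y:[170+y/2.5,160+x/2.5]
s=lambda x,y:[170+y/2.5,200+x/2.5]
print("mark",onz(m,[200,317],.067))
print("spray base",onz(S,s(735,410),0),onz(T,t(735,95),0))
print("wall bottom?",onz(T,t(770,160),0),onz(T,t(800,210),0),onz(S,s(715,520),0))
print("spout tip",tri([(T,t(728,18)),(S,s(718,179))]),"can knob",tri([(T,t(580,65)),(S,s(570,215))]))
# bar ends predicted with centre .478,.0362 in V
c=np.array([.478,.0354]);d=np.array([.245,-.9695])
for a in(-.08,.08):print([proj(m,np.r_[c+d*a,z]) for z in(.055,.067)])
E
```

```text
mark [0.466 0.084 0.067]
spray base [ 0.589 -0.423  0.   ] [ 0.586 -0.419  0.   ]
wall bottom? [ 0.532 -0.445  0.   ] [ 0.491 -0.468  0.   ] [ 0.507 -0.456  0.   ]
spout tip [ 0.593 -0.364  0.168] can knob [ 0.586 -0.278  0.081]
[[np.float64(229.67454176348488), np.float64(316.8317464575638)], [np.float64(232.8020721579163), np.float64(316.8164656744226)]]
[[np.float64(40.04646012449743), np.float64(316.1215288714459)], [np.float64(35.712373040720536), np.float64(316.0739361308538)]]
```

Call:
arm_command(motion=[[87, 30, 5, 0, 0, 0, 0], [87, 48, 9, 0, 0, 0, 0], [87, 48, 9, 0, 0, 0, 0], [87, 48, 9, 0, 0, 0, 0], [87, 48, 9, 0, 0, 0, 0], [87, 48, 9, 0, 0, 0, 0], [87, 48, 9, 0, 0, 0, 0], [87, 48, 9, 0, 0, 0, 0]])

```text
time_s: 12.1
tcp_pos: [0.4814, -0.2634, 0.2235]
ee_rot: [[0.242, -0.97, -0.0], [-0.97, -0.242, -0.0], [0.0, 0.0, -1.0]]
wrist_force: [1.1, 0.0, 0.8]
gripper_width: 1.001
gripper_force: 0.0
```

Call:
arm_command(motion=[[87, 44, 8, 0, 0, 0, 0], [87, 30, 6, 0, 0, 0, 0], [87, 0, 0, 0, 0, 0, 0.14], [87, 0, 0, 0, 0, 0, 0.14], [87, 0, 0, 0, 0, 0, 0.14], [87, 0, 0, 0, 0, 0, 0.14], [87, 0, 0, 0, 0, 0, 0.14], [87, 0, 0, 0, 0, 0, 0.14]])

```text
time_s: 12.9
tcp_pos: [0.4859, -0.3365, 0.2232]
ee_rot: [[-0.566, -0.825, -0.001], [-0.825, 0.566, 0.0], [0.0, 0.001, -1.0]]
wrist_force: [0.4, 0.1, -1.2]
gripper_width: 1.0
gripper_force: 0.0
```

Call:
arm_command(motion=[[87, 0, 0, 0, 0, 0, 0.14], [87, 0, 0, 0, 0, 0, 0.14], [87, 0, 0, 0, 0, 0, 0.14], [87, 0, 0, 0, 0, 0, 0.14], [87, 0, 0, 0, 0, 0, 0.14], [87, 0, 0, 0, 0, 0, 0.14], [87, 0, 0, 0, 0, 0, 0.14], [87, 0, 0, 0, 0, 0, 0.14]])

```text
time_s: 13.7
tcp_pos: [0.4859, -0.3365, 0.2232]
ee_rot: [[-0.989, 0.15, -0.001], [0.15, 0.989, 0.0], [0.001, 0.0, -1.0]]
wrist_force: [0.5, 0.8, 0.0]
gripper_width: 1.004
gripper_force: 0.0
```

Call:
arm_command(motion=[[87, 0, 0, 0, 0, 0, 0.12], [87, 0, 0, 0, 0, 0, 0], [87, 0, 0, 0, 0, 0, 0]])

```text
time_s: 14.0
tcp_pos: [0.4861, -0.3362, 0.2233]
ee_rot: [[-0.966, 0.259, -0.001], [0.259, 0.966, 0.0], [0.001, -0.0, -1.0]]
wrist_force: [-0.8, -0.7, 0.6]
gripper_width: 1.0
gripper_force: 0.0
```

```bash
python3 - <<'E'
from h import *
np.set_printoptions(precision=4,suppress=True)
m=camera_model("wrist");s=sense();print(s["tcp_pos"],s["ee_rot"],s["joints"])
im=capture("wrist");save("w4",im)
print([(n,[(np.round(q["location"]),round(q["p"],2)) for q in find_in(n,"wrist")[:2]]) for n in("punch","drift","stand")])
for X in([.4875,-.3355,.145],[.4875,-.3355,.075],[.442,-.333,.124]):print(np.array(proj(m,X)))
E
```

```text
[ 0.4861 -0.3362  0.2233] [[-0.966   0.2586 -0.0005]
 [ 0.2586  0.966   0.0001]
 [ 0.0005 -0.     -1.    ]] [-18.9799  19.0543  -5.1278   0.0042 -65.8478 -86.0104]
[('punch', [(array([244., 318.]), 0.59)]), ('drift', [(array([187., 307.]), 0.82), (array([152., 634.]), 0.59)]), ('stand', [(array([166., 305.]), 0.66)])]
[259.0247 319.0946]
[233.9354 318.7651]
[191.0078 306.0458]
```

View pics/w4.png

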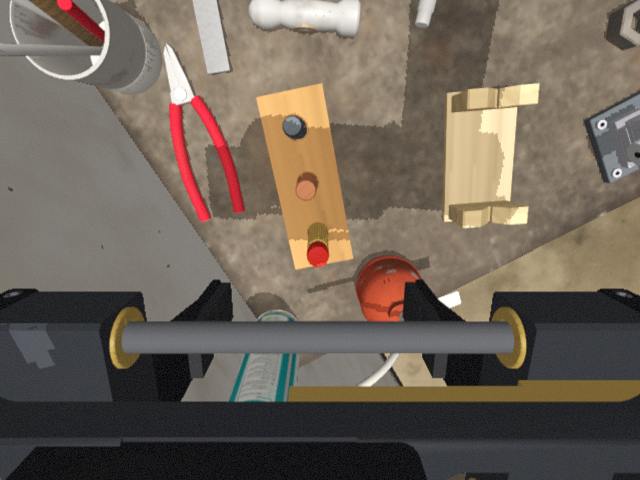

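Looking down, the red cap is at (256,318), which puts the punch in the tool's plane and within about 1 mm of the estimate. The path down is clear of the oil can and cabinet.

Call:
arm_command(motion=[[87, 0, 0, 30, 0, 0, 0], [87, 0, 0, 35, 0, 0, 0], [87, 0, 0, 30, 0, 0, 0], [87, 0, 0, 20, 0, 0, 0], [60, 0, 0, 10, 0, 0, 0], [50, 0, 0, 4, 0, 0, 0], [40, 0, 0, 0, 0, 0, 0], [30, 0, 0, 0, 0, 0, 0]])

```text
time_s: 15.0
tcp_pos: [0.4874, -0.336, 0.0958]
ee_rot: [[-0.966, 0.26, 0.002], [0.26, 0.966, -0.001], [-0.002, -0.0, -1.0]]
wrist_force: [-0.5, -0.2, 0.1]
gripper_width: 0.723
gripper_force: 0.0
```

Call:
arm_command(motion=[[8, 0, 0, 0, 0, 0, 0], [8, 0, 0, 0, 0, 0, 0], [8, 0, 0, 0, 0, 0, 0], [8, 0, 0, 0, 0, 0, 0], [8, 0, 0, 0, 0, 0, 0], [8, 0, 0, 0, 0, 0, 0], [8, 0, 0, 0, 0, 0, 0], [8, 0, 0, 0, 0, 0, 0]])

```text
time_s: 15.8
tcp_pos: [0.4866, -0.3356, 0.0945]
ee_rot: [[-0.966, 0.26, 0.0], [0.26, 0.966, 0.0], [-0.0, 0.0, -1.0]]
wrist_force: [0.2, 0.2, 0.6]
gripper_width: 0.177
gripper_force: 30.0
```

Call:
arm_command(motion=[[8, 0, 0, -10, 0, 0, 0], [8, 0, 0, -20, 0, 0, 0], [8, 0, 0, -30, 0, 0, 0], [8, 0, 0, -35, 0, 0, 0], [8, 0, 0, -30, 0, 0, 0], [8, 0, 0, -15, 0, 0, 0], [8, 0, 0, 0, 0, 0, 0], [8, 0, 0, 0, 0, 0, 0]])

```text
time_s: 16.6
tcp_pos: [0.486, -0.3353, 0.2341]
ee_rot: [[-0.965, 0.261, -0.001], [0.261, 0.965, 0.001], [0.001, 0.001, -1.0]]
wrist_force: [-0.3, -0.3, -2.3]
gripper_width: 0.176
gripper_force: 30.0
```

Call:
arm_command(motion=[[8, 6, 20, 0, 0, 0, 0], [8, 13, 40, 0, 0, 0, 0], [8, 13, 40, 0, 0, 0, 0], [8, 13, 40, 0, 0, 0, 0], [8, 13, 40, 0, 0, 0, 0], [8, 13, 40, 0, 0, 0, 0], [8, 13, 40, 0, 0, 0, 0], [8, 13, 40, 0, 0, 0, 0]])

```text
time_s: 17.4
tcp_pos: [0.4695, -0.0194, 0.233]
ee_rot: [[-0.965, 0.26, -0.003], [0.26, 0.965, -0.001], [0.003, -0.001, -1.0]]
wrist_force: [0.9, 0.1, -0.9]
gripper_width: 0.176
gripper_force: 30.0
```

Call:
arm_command(motion=[[8, 13, 40, 0, 0, 0, 0], [8, 13, 40, 0, 0, 0, 0], [8, 6, 20, 0, 0, 0, 0], [8, 0, 0, 20, 0, 0, 0], [8, 0, 0, 25, 0, 0, 0], [8, 0, 0, 18, 0, 0, 0], [8, 0, 0, 0, 0, 0, 0], [8, 0, 0, 0, 0, 0, 0]])

```text
time_s: 18.2
tcp_pos: [0.4657, 0.0838, 0.171]
ee_rot: [[-0.966, 0.26, -0.002], [0.26, 0.966, -0.001], [0.001, -0.002, -1.0]]
wrist_force: [0.4, -0.3, -1.3]
gripper_width: 0.172
gripper_force: 30.0
```

```bash
python3 - <<'E'
from h import *
np.set_printoptions(precision=4,suppress=True)
s=sense();p=s["tcp_pos"];print(p,s["wrist_force"],s["joints"])
im={c:capture(c) for c in("wrist","scene","top")}
o=np.zeros((600,800,3),np.uint8)
o[:300,:400]=im["wrist"][100:400,120:520]
m={c:camera_model(c) for c in im}
for c in("scene","top"):
    q=proj(m[c],[.466,.0845,.067]);print(c,q,proj(m[c],[p[0],p[1],p[2]-.0845]))
    r,k=int(q[0]),int(q[1]);C=im[c][r-50:r+25,k-50:k+50]
    C=cv2.resize(C,(400,300),interpolation=cv2.INTER_CUBIC);print(c,r-50,k-50)
    if c=="scene": o[:300,400:]=C
    else: o[300:,:400]=C
print("w",proj(m["wrist"],[.466,.0845,.067]),proj(m["wrist"],[p[0],p[1],p[2]-.0845]))
save("c5",o);[save(c+"5",im[c]) for c in im]
E
```

```text
[0.4657 0.0838 0.171 ] [ 0.4188 -0.278  -1.2579] [  29.9478   10.5809  -25.181     0.0244  -54.3681 -135.0317]
scene [np.float64(198.44420608507346), np.float64(229.63368558898978)] [np.float64(190.5811563501691), np.float64(228.73452502570706)]
scene 148 179
top [np.float64(256.03957404958084), np.float64(199.22191531092125)] [np.float64(254.455212389842), np.float64(196.91372893327815)]
top 206 149
w [np.float64(245.35817529153516), np.float64(317.5678237283682)] [np.float64(252.95054227776046), np.float64(316.5228106916687)]
```

View pics/c5.png

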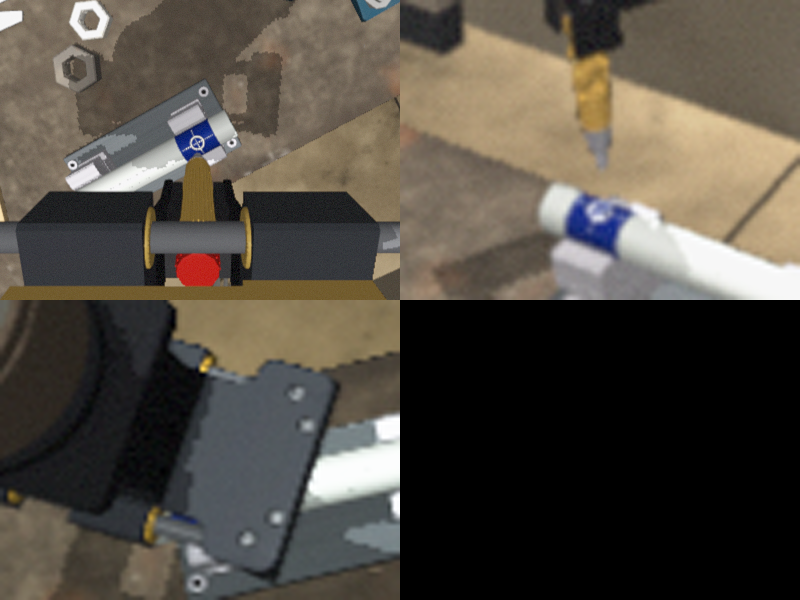

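The wrist view has mark and punch tip both at column 317, with the mark slightly beyond the tip. In the scene view the tip hangs above the ring. I'll go lower and take a close look.

Call:
arm_command(motion=[[8, 0, 0, 8, 0, 0, 0], [8, 0, 0, 3, 0, 0, 0], [8, 0, 0, 0, 0, 0, 0], [8, 0, 0, 0, 0, 0, 0]])

```text
time_s: 18.75
tcp_pos: [0.4661, 0.0841, 0.1605]
ee_rot: [[-0.966, 0.26, -0.0], [0.26, 0.966, -0.0], [-0.0, -0.0, -1.0]]
wrist_force: [-0.1, -0.2, -1.5]
gripper_width: 0.174
gripper_force: 30.0
```

```bash
python3 - <<'E'
from h import *
np.set_printoptions(precision=4,suppress=True)
s=sense();p=s["tcp_pos"];print(p,s["wrist_force"])
im={c:capture(c) for c in("wrist","scene")};m={c:camera_model(c) for c in im}
o=np.zeros((400,800,3),np.uint8)
for i,(c,w) in enumerate((("wrist",50),("scene",50))):
    q=proj(m[c],[.466,.0845,.067]);r,k=int(q[0])-25,int(q[1])-25
    o[:,400*i:400*i+400]=cv2.resize(im[c][r:r+50,k:k+50],(400,400),interpolation=cv2.INTER_CUBIC)
    print(c,r,k,"mark",q,"tip",proj(m[c],[p[0],p[1],p[2]-.0845]),"tip at .067",proj(m[c],[p[0],p[1],.067]),"+5mm toolx",proj(m[c],[p[0]-.00483,p[1]+.0013,.067]))
save("c6",o)
E
```

```text
[0.4661 0.0841 0.1605] [-0.1017 -0.155  -1.4563]
wrist 225 292 mark [np.float64(250.49491749105601), np.float64(317.9951843485411)] tip [np.float64(254.46152159301127), np.float64(317.44260236802296)] tip at .067 [np.float64(250.7049276787665), np.float64(317.44446944716066)] +5mm toolx [np.float64(244.2110262429904), np.float64(317.4396058345291)]
scene 173 204 mark [np.float64(198.44420608507346), np.float64(229.63368558898978)] tip [np.float64(194.8048886345805), np.float64(229.32905171109334)] tip at .067 [np.float64(198.53539021246002), np.float64(229.8060617555177)] +5mm toolx [np.float64(199.41784778990544), np.float64(227.3659540324761)]
```

View pics/c6.png

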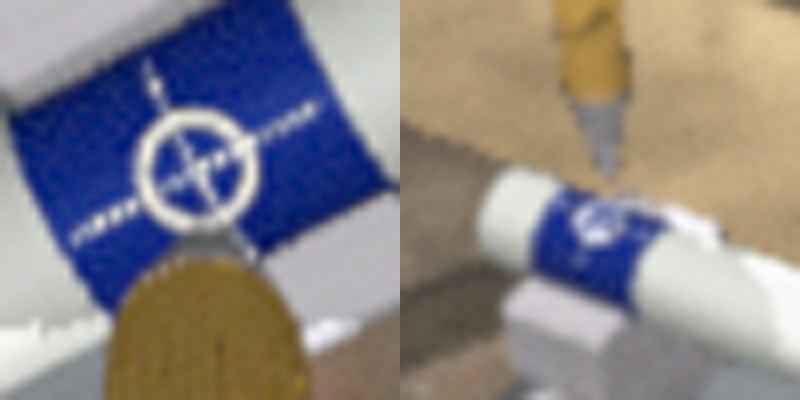

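Close up: in the wrist view the cross is at (246.5,316.5) and the tip at (254,318). In the scene view the ring is at (200.8,229) and the tip at (195.8,230.3). The tip needs about +3 mm in tool x and −1 mm in tool y.

Call:
arm_command(motion=[[8, 3.2, -1.2, 0, 0, 0, 0], [8, 0, 0, 4, 0, 0, 0], [8, 0, 0, 0, 0, 0, 0], [8, 0, 0, 0, 0, 0, 0]])

```text
time_s: 19.25
tcp_pos: [0.4626, 0.0837, 0.1564]
ee_rot: [[-0.966, 0.26, -0.0], [0.26, 0.966, -0.0], [0.0, -0.0, -1.0]]
wrist_force: [0.2, -0.3, -1.2]
gripper_width: 0.177
gripper_force: 30.0
```

```bash
python3 - <<'E'
from h import *
np.set_printoptions(precision=4,suppress=True)
s=sense();p=s["tcp_pos"];print(p,s["wrist_force"])
im={c:capture(c) for c in("wrist","scene")};m={c:camera_model(c) for c in im}
o=np.zeros((600,800,3),np.uint8)
for i,c in enumerate(im):
    q=proj(m[c],[p[0],p[1],.067]);r,k=int(q[0])-30,int(q[1])-20
    o[:400,400*i:400*i+400]=cv2.resize(im[c][r:r+40,k:k+40],(400,400),interpolation=cv2.INTER_CUBIC)
    P=lambda a,b,z:np.array(proj(m[c],np.array([p[0]-.966*a+.26*b,p[1]+.26*a+.966*b,z])))
    print(c,r,k,"tip",P(0,0,p[2]-.0845),"at .067",P(0,0,.067),"dx/mm",P(.001,0,.067)-P(0,0,.067),"dy",P(0,.001,.067)-P(0,0,.067),"cap",P(0,0,p[2]+.0505),P(0,0,p[2]+.0345))
w=im["wrist"];o[400:600,:400]=w[230:430,120:520]
sc=im["scene"];r,k=160,200;o[400:600,400:640]=cv2.resize(sc[100:200,170:290],(240,200))
save("c7",o)
hsv=cv2.cvtColor(w,cv2.COLOR_RGB2HSV);ys,xs=np.where((w[:,:,0]>150)&(w[:,:,1]<60)&(w[:,:,2]<60));k=(abs(xs-318)<40);print("cap red",ys[k].min(),ys[k].max(),xs[k].min(),xs[k].max())
E
```

```text
[0.4626 0.0837 0.1564] [ 0.2319 -0.2846 -1.1669]
wrist 222 297 tip [254.4408 317.4805] at .067 [252.3619 317.482 ] dx/mm [-1.3117 -0.0009] dy [-0.0008  1.3738] cap [375.5321 317.3931] [349.0137 317.4122]
scene 169 208 tip [197.444  228.2135] at .067 [199.4736 228.4778] dx/mm [ 0.1769 -0.4887] dy [-0.2951 -0.2288] cap [136.0603 220.2195] [143.968  221.2493]
cap red 354 385 295 340
```

View pics/c7.png

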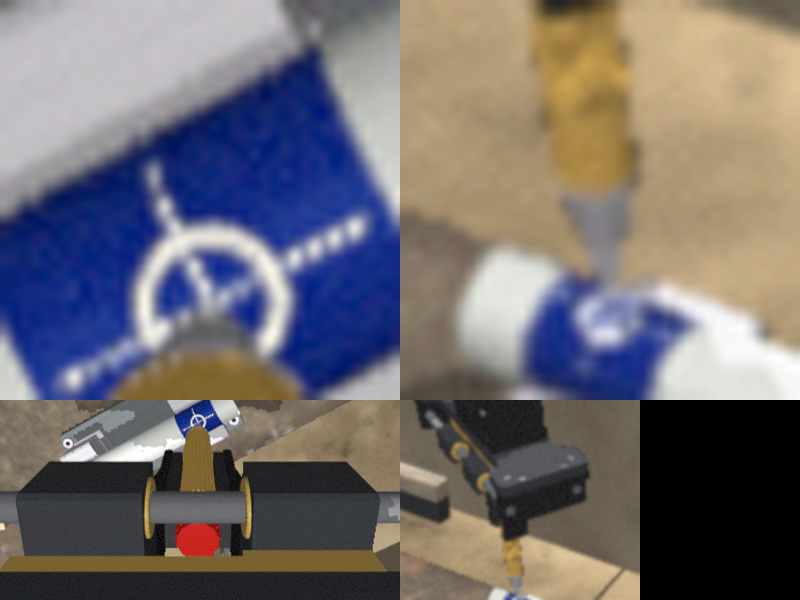

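The cross in the wrist view is at (251.8,318.2). The tip falls at about (251.5,317.6) once it is on the bar, so alignment is within 0.5 mm. The punch looks upright. I'll go down in small steps and watch the force.

Call:
arm_command(motion=[[8, -0.2, 0.2, 2, 0, 0, 0], [8, 0, 0, 1, 0, 0, 0], [8, 0, 0, 0, 0, 0, 0], [8, 0, 0, 0, 0, 0, 0]])

```text
time_s: 19.75
tcp_pos: [0.4629, 0.0839, 0.1535]
ee_rot: [[-0.966, 0.26, -0.0], [0.26, 0.966, -0.0], [0.0, -0.0, -1.0]]
wrist_force: [0.2, 0.0, -0.2]
gripper_width: 0.177
gripper_force: 30.0
```

Call:
arm_command(motion=[[8, 0, 0, 1, 0, 0, 0], [8, 0, 0, 0, 0, 0, 0], [8, 0, 0, 0, 0, 0, 0]])

```text
time_s: 20.05
tcp_pos: [0.4629, 0.0839, 0.1525]
ee_rot: [[-0.966, 0.26, -0.0], [0.26, 0.966, -0.0], [0.0, -0.0, -1.0]]
wrist_force: [0.2, -0.6, -1.8]
gripper_width: 0.176
gripper_force: 30.0
```

Call:
arm_command(motion=[[8, 0, 0, 1, 0, 0, 0], [8, 0, 0, 0, 0, 0, 0], [8, 0, 0, 0, 0, 0, 0]])

```text
time_s: 20.35
tcp_pos: [0.463, 0.084, 0.1516]
ee_rot: [[-0.966, 0.26, 0.0], [0.26, 0.966, 0.0], [-0.0, 0.0, -1.0]]
wrist_force: [-0.2, 0.7, -1.1]
gripper_width: 0.173
gripper_force: 30.0
```

Call:
arm_command(motion=[[8, 0, 0, 1, 0, 0, 0], [8, 0, 0, 0, 0, 0, 0], [8, 0, 0, 0, 0, 0, 0]])

```text
time_s: 20.65
tcp_pos: [0.4631, 0.084, 0.1509]
ee_rot: [[-0.966, 0.26, 0.001], [0.26, 0.966, 0.0], [-0.001, 0.0, -1.0]]
wrist_force: [-0.3, -0.2, 2.4]
gripper_width: 0.176
gripper_force: 30.0
```

```bash
python3 - <<'E'
from h import *
im={c:capture(c) for c in("wrist","scene")};m={c:camera_model(c) for c in im}
p=sense()["tcp_pos"]
o=np.zeros((400,800,3),np.uint8)
for i,c in enumerate(im):
    q=proj(m[c],[p[0],p[1],.067]);r,k=int(q[0])-25,int(q[1])-20
    o[:,400*i:400*i+400]=cv2.resize(im[c][r:r+40,k:k+40],(400,400),interpolation=cv2.INTER_CUBIC)
    print(c,r,k,q)
save("c8",o)
E
```

```text
wrist 229 297 [np.float64(254.93721911488686), np.float64(317.62440813414025)]
scene 174 208 [np.float64(199.27200572424525), np.float64(228.61808791909766)]
```

View pics/c8.png

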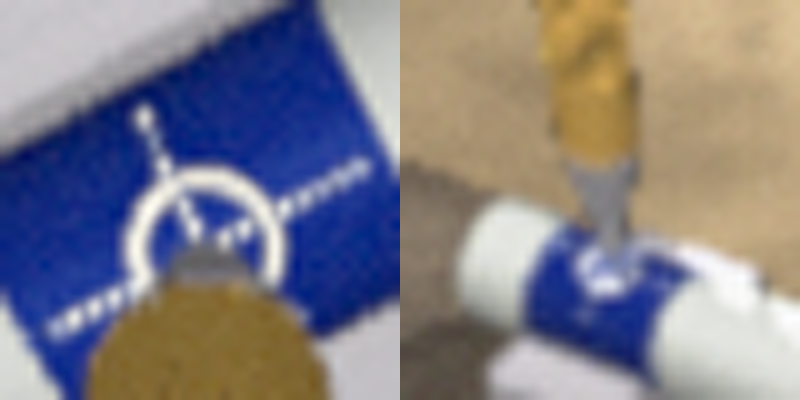

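The tip touches inside the ring within about 0.7 mm of the cross, at wrist (255,317.6) against cross (254,317.5). The scene view agrees roughly. I'll lift slightly, nudge 0.6 mm, then press about 7 mm.

Call:
arm_command(motion=[[8, 0, 0, -2, 0, 0, 0], [8, 0.6, -0.3, 0, 0, 0, 0], [8, 0, 0, 0, 0, 0, 0], [8, 0, 0, 2, 0, 0, 0], [8, 0, 0, 0, 0, 0, 0], [8, 0, 0, 1, 0, 0, 0], [8, 0, 0, 1, 0, 0, 0], [8, 0, 0, 0, 0, 0, 0]])

```text
time_s: 21.55
tcp_pos: [0.4623, 0.0838, 0.1487]
ee_rot: [[-0.966, 0.26, 0.0], [0.26, 0.966, -0.0], [-0.0, -0.0, -1.0]]
wrist_force: [-0.4, 0.1, 2.1]
gripper_width: 0.173
gripper_force: 30.0
```

Call:
arm_command(motion=[[8, 0, 0, 1, 0, 0, 0], [8, 0, 0, 1, 0, 0, 0], [8, 0, 0, 0, 0, 0, 0], [8, 0, 0, 0, 0, 0, 0], [8, 0, 0, 0, 0, 0, 0]])

```text
time_s: 22.05
tcp_pos: [0.4624, 0.0838, 0.1467]
ee_rot: [[-0.966, 0.26, 0.0], [0.26, 0.966, 0.0], [-0.0, 0.0, -1.0]]
wrist_force: [-0.8, 0.6, 4.7]
gripper_width: 0.176
gripper_force: 30.0
```

```bash
python3 - <<'E'
from h import *
s=sense();f=[]
for i in range(6): f.append(sense()["wrist_force"][2]);capture("scene")
print(s["tcp_pos"],np.round(f,1),np.mean(f))
E
```

```text
[0.46235189 0.08381963 0.14669433] [4.7 4.5 5.5 4.5 4.7 5.2] 4.864518300759266
```

Call:
arm_command(motion=[[8, 0, 0, 1, 0, 0, 0], [8, 0, 0, 1, 0, 0, 0], [8, 0, 0, 0.2, 0, 0, 0], [8, 0, 0, 0, 0, 0, 0], [8, 0, 0, 0, 0, 0, 0], [8, 0, 0, 0, 0, 0, 0]])

```text
time_s: 22.95
tcp_pos: [0.4624, 0.0838, 0.1445]
ee_rot: [[-0.966, 0.26, 0.0], [0.26, 0.966, 0.0], [-0.0, 0.0, -1.0]]
wrist_force: [-0.9, -0.2, 5.7]
gripper_width: 0.178
gripper_force: 30.0
```

```bash
python3 - <<'E'
from h import *
f=[]
for i in range(6): im=capture("scene" if i else "wrist");f.append(sense()["wrist_force"][2]); w=im if not i else w
m=camera_model("wrist");ms=camera_model("scene");p=sense()["tcp_pos"]
print(p,sense()["ee_rot"],np.round(f,1),np.mean(f))
o=np.zeros((500,800,3),np.uint8)
for i,(c,I,mm) in enumerate((("w",w,m),("s",im,ms))):
    q=proj(mm,[p[0],p[1],.067]);r,k=int(q[0])-30,int(q[1])-20;print(r,k,q)
    o[:,400*i:400*i+400]=cv2.resize(I[r:r+50,k:k+40],(400,500),interpolation=cv2.INTER_CUBIC)
save("c9",o)
E
```

```text
[0.46237411 0.08381421 0.14454527] [[-9.65592228e-01  2.60060537e-01  4.08369514e-04]
 [ 2.60060584e-01  9.65592299e-01  6.58224540e-05]
 [-3.77200635e-04  1.69758464e-04 -9.99999914e-01]] [6.5 6.5 4.8 6.2 5.7 6.2] 5.973531000178293
227 297 [np.float64(257.7433203932036), np.float64(317.59859692204907)]
169 208 [np.float64(199.5031668663563), np.float64(228.38050750071466)]
```

View pics/c9.png

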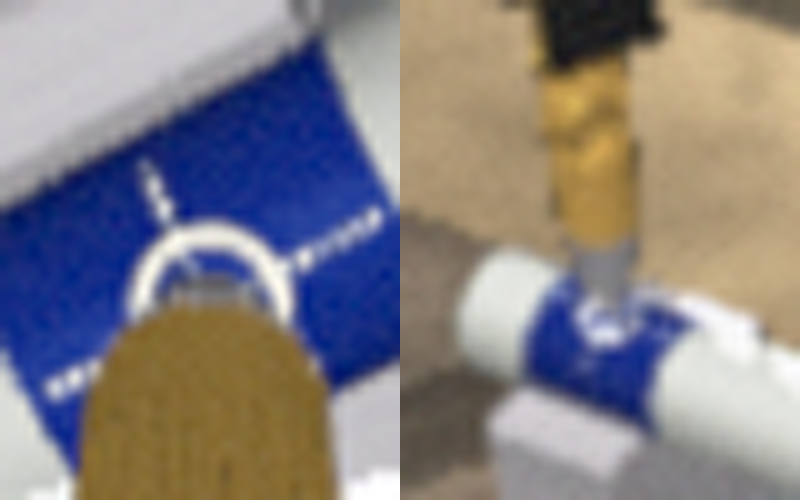

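The nose sits inside the ring, with its point at about (258,317.6) and the ring centred there. The punch is upright, and the net force of about 7.3 N means the spring is roughly 6.5–6.8 mm in. I'm handing the job in.

```bash
python3 -c "
from h import *
print(finish_job())"
```

```text
the job is handed in; nothing more can be done
None
```

The job is handed in at about 23 s of the 61 s: the bar lies in the V-blocks with its blue mark up, and the upright punch is held about 0.5 mm from the cross, pressed in about 6.5 of 14 mm by force and height readings; the verdict is not known.

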